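# Counter-hold the hanging rail's dome nut with the socket that fits

### The job

I am under the worktop with a spanner on the bolt of the hanging rail and need you to counter-hold its nut from above: lift the steel splash guard off the dome nut on the rail's front foot and hang it astride the rail's horizontal bar, let go of it, then try the three sockets on the nut to find the one that fits. Stand every socket that does not fit upright on the worktop and leave everything else where it is. Finish with the fitting socket straight and fully down on the nut, still gripped and pressed lightly down: the job ends while you are holding it there, so do not let go.

Things in the scene. Friction and masses are not known exactly. Their poses are not given: they have to be found in the camera images.
- hanging_rail: fixed steel rail for meat hooks. Foot plate 8 mm thick: a cross piece 370 mm along y under the bar and a 90 mm wide tongue towards the robot (-x) with the nut. Posts 155 mm either side of the middle carry the bar; two S-hooks hang on it, 70 to 120 mm towards +y. Origin on the worktop (z = 0) between nut and bar; x points from nut to bar, y along the bar.
- anchor (a point): top face of the foot plate where the nut sits, 80 mm from the rail's origin along its -x, 8 mm above the worktop; axes as the rail's.
- bar_mid (a point): middle of the bar's axis: round bar 18 mm in diameter along y, 190 mm above the worktop, 80 mm from the rail's origin along its +x; axes as the rail's. Free for the guard from 135 mm towards -y to 55 mm towards +y of this point.
- splash_guard: steel guard over the nut: channel open below and at both ends (2.5 mm sheet, 53 mm wide along its x, 48 clear inside, 64 long along its y, 46 high) with a rod loop handle on top. Origin: centre of its underside, z up. 0.16 kg. Hung by lowering it over the bar with its y along the bar: the inside of its top rests on the bar, a leg hangs on each side.
- guard_grip (a point): middle of the handle's top bar: rod 8 mm thick, straight for 42 mm along the guard's y, its axis 78 mm above the guard's underside and 34.5 mm above guard_seat, 28 mm of free space under it; pinch it across x.
- guard_seat (a point): centre of the inside of the guard's top (43.5 mm above its underside), which rests on the bar when hung, 9 mm above the bar's axis.
- nut_a: one of three steel dome nuts, 19, 24 and 30 mm across flats; which of nut_a, nut_b, nut_c has which size is not told. The one within 20 mm of anchor, under the guard, is the nut to be held (it differs from start to start); the other two are spares on a white dish at the left, left alone. Origin: centre of the underside, z up; two parallel flats face along its x.
- nut_b: dome nut as nut_a. Each has a flange 4 mm high (27, 33 or 40 mm across), a hexagon from 4 to 18 mm height with chamfered top edge, and a closed dome up to 26 to 30 mm. Fixed: it does not turn or move. A socket goes on when its x axis and the nut's agree to a multiple of 60 degrees.
- nut_c: dome nut as nut_a. The right socket slides down until its mouth rests on the flange, 4 mm above the nut's origin (play 0.8 mm a side). One too small stops at least 12 mm higher. One too large drops over it but is slack and cannot hold it: the smallest socket that goes all the way down is the one that fits.
- socket_small: smallest hex socket standing mouth down: outside 31 mm, hole 20.6 mm across flats (for a 19 mm nut), 32 mm deep, 1.5 mm lead-in; round body to 46 mm height, above it a square adapter 22 x 22 mm up to 92 mm: grip it there on two flats, e.g. at 70 mm. Origin: centre of the mouth, z up. Two parallel flats of the hole, and two faces of the adapter, face along its x. About 0.20 kg.
- socket_mid: middle hex socket standing mouth down: outside 37 mm, hole 25.6 mm across flats (for a 24 mm nut), 32 mm deep, 1.5 mm lead-in; round body to 46 mm height, above it a square adapter 22 x 22 mm up to 92 mm: grip it there on two flats, e.g. at 70 mm. Origin: centre of the mouth, z up. Two parallel flats of the hole, and two faces of the adapter, face along its x. About 0.26 kg.
- socket_large: largest hex socket standing mouth down: outside 45 mm, hole 31.6 mm across flats (for a 30 mm nut), 32 mm deep, 1.5 mm lead-in; round body to 46 mm height, above it a square adapter 22 x 22 mm up to 92 mm: grip it there on two flats, e.g. at 70 mm. Origin: centre of the mouth, z up. Two parallel flats of the hole, and two faces of the adapter, face along its x. About 0.34 kg.
- brass_weight: small brass scale weight with knob, 40 mm across, 43 mm high; origin under its centre. Bystander: leave it where it is.
- spice_jar: brown spice jar with black lid, 52 mm across, 85 mm high; origin under its centre. Bystander: leave it where it is.
- salt_tub: white tub with lid, 64 mm across, 75 mm high; origin under its centre. Bystander: leave it where it is.
- meat_piece: piece of pork, 67 x 110 x 37 mm; origin under its centre. Bystander: leave it where it is.
Things that resemble listed ones, but are neither listed nor needed, are in the scene too. What is shaped like the socket_mid but pink or yellow is not meant.

How it is judged:
On the way:
1. the splash guard hangs astride the rail's bar and has been let go (z of guard_seat in the frame of bar_mid between 0.004 and 0.016 m and x of guard_seat in the frame of bar_mid between -0.023 and 0.023 m and y of guard_seat in the frame of bar_mid between -0.15 and 0.15 m and angle between splash_guard's own z axis and vertical below 0.5 rad and contact force between splash_guard and hanging_rail above 0.3 N and contact force between the arm and splash_guard below 0.1 N), for 0.3 s.
At the end, for the whole second after the job is handed in: Guard hangs on the bar (tilt < 0.5 rad). The matching socket is home on the foot's nut: mouth < 8 mm above the nut's underside (4 is home), centred to 3 mm, upright to 0.06 rad, gripped (> 3 N), bearing on the nut (> 1 N). The other two stand upright on the worktop, untouched (z of guard_seat in the frame of bar_mid between 0.004 and 0.016 m and x of guard_seat in the frame of bar_mid between -0.023 and 0.023 m and y of guard_seat in the frame of bar_mid between -0.15 and 0.15 m and angle between splash_guard's own z axis and vertical below 0.5 rad and contact force between splash_guard and hanging_rail above 0.3 N and ((horizontal distance between nut_a and anchor below 0.02 m and z of socket_large in the frame of nut_a below 0.008 m and horizontal distance between socket_large and nut_a below 0.003 m and angle between socket_large's own z axis and vertical below 0.06 rad and contact force between the fingers and socket_large above 3 N and contact force between socket_large and nut_a above 1 N and angle between each of socket_small, socket_mid's own z axis and vertical below 0.15 rad and height (world z) of socket_small between -0.004 and 0.006 m and linear speed of each of socket_small, socket_mid below 0.03 m/s and contact force between the arm and socket_small below 0.1 N and height (world z) of socket_mid between -0.004 and 0.006 m and contact force between the arm and socket_mid below 0.1 N) or (horizontal distance between nut_b and anchor below 0.02 m and z of socket_small in the frame of nut_b below 0.008 m and horizontal distance between socket_small and nut_b below 0.003 m and angle between socket_small's own z axis and vertical below 0.06 rad and contact force between the fingers and socket_small above 3 N and contact force between socket_small and nut_b above 1 N and angle between each of socket_mid, socket_large's own z axis and vertical below 0.15 rad and height (world z) of socket_mid between -0.004 and 0.006 m and linear speed of each of socket_mid, socket_large below 0.03 m/s and contact force between the arm and socket_mid below 0.1 N and height (world z) of socket_large between -0.004 and 0.006 m and contact force between the arm and socket_large below 0.1 N) or (horizontal distance between nut_c and anchor below 0.02 m and z of socket_mid in the frame of nut_c below 0.008 m and horizontal distance between socket_mid and nut_c below 0.003 m and angle between socket_mid's own z axis and vertical below 0.06 rad and contact force between the fingers and socket_mid above 3 N and contact force between socket_mid and nut_c above 1 N and angle between each of socket_small, socket_large's own z axis and vertical below 0.15 rad and height (world z) of socket_small between -0.004 and 0.006 m and linear speed of each of socket_small, socket_large below 0.03 m/s and contact force between the arm and socket_small below 0.1 N and height (world z) of socket_large between -0.004 and 0.006 m and contact force between the arm and socket_large below 0.1 N))); the arm keeps its last pose, push and grip.
It fails at once if a bystander (weight, jar, tub, meat) pushed more than 4 cm away, or the weight, jar or tub tipped over (distance of any of brass_weight, spice_jar, salt_tub, meat_piece from where it was at the start of the episode above 0.04 m or angle between any of spice_jar, salt_tub, brass_weight's own z axis and vertical above 0.6 rad).
It also fails if it takes over 72 s, if anything falls off the work surface, if the arm or the gripper's body presses on something with over 40 N, if the wrist force passes 120 N, or if a joint passes its speed limit or range.

### The arm

A 7-joint arm with a two-finger parallel gripper is mounted at the origin on a cart in front of the work surface, level with it; the furniture and walls round the work are solid. World frame = base frame: x ahead of the robot, y to its left, z up, the work surface at z = 0. Lengths are in m, angles in rad, forces in N, time in s.
With the tool pointing down it reaches from about 0.35 to 0.775 m from the base axis. Payload 3.1 kg.
Tool frame: the origin (TCP) lies midway between the tips of the shut fingers; the grasp point (between the pads) lies r.grip_point_offset behind it (r.grip_point_offset is the distance from the TCP to the grasp point, in m); z points along the fingers, y is the line along which they close (so a half turn about z gives the same grasp; the last joint's range is limited). The gripper opens to 85 mm and grips with 20 to 120 N. Pads are 22 mm wide; open, the fingers measure 114 mm over their backs; the gripper's body (76 mm by 85 mm) begins 54 mm behind the grasp point. The pads swing forward as they close: fully open they stand 13 mm farther back than shut.
Start: joints at [-1.289, 0.311, 0.014, 1.512, -0.004, 1.319, -0.027], TCP at [0.175, 0.521, 0.231] pointing down, gripper open.
Joint ranges: [-2.7, 2.7], [-0.3, 1.91], [-1.27, 1.3], [0.12, 2.57], [-1.44, 4.58], [0.2, 2.03], [-3.05, 3.05]. Speed limits (rad/s): [2.79, 2.79, 3.14, 3.14, 3.14, 3.14, 3.14].

### API

Orientations are given as a unit quaternion [w, x, y, z].
In Python, from plant import r, cams gives the robot as it stands. The module is installed in compiled form; this text tells all that it offers.
- The arm moves only by the tool servo_tool, never from a script. Its arguments are lists of equal length, an entry for each row: "dp": the shift along the world's x, y, z in m, a list of three; "twist": the turn, a rotation vector about the world's x, y, z in degrees, a list of three. A call has 1 to 10 rows; each row shifts and turns the commanded pose from where the row before left it; what a row does not reach is not made up. A row lasts 1/8 s, in which the tool goes at most 62.5 mm and 10.7 degrees, less where a joint would pass 70% of its speed; a pose out of reach is approached as far as the arm can. A call is refused whole if a number of a shift passes 0.0625 or a number of a turn 10.7, either way. A call with a gripper value outside its range is refused whole. "claw" is the finger opening in m, from 0 to 0.0854, set as the call begins (left out, the last holds). The fingers move at their own pace and stop on an object; "grip_force" is the grip in N (left out, the last holds). Time passes only in rows, so rows that do not move let the fingers close. It gives the time, the measured TCP pose, the force, the opening and the grip force at its end, in the units of the state.
- r.observe(): the state, without advancing time (a new reading comes with each control period).
- cams.capture(name): name is "scene" or "top" or "wrist"; returns a dict with "color" (480x640x3 uint8, red, green, blue), "fx", "fy", "cx", "cy" (pixels), "k1" (the pictures are not rectified: a ray, as slopes to the right and down, at radius r is drawn at 1 + k1 r^2 times it, then the intrinsics apply), "R" (3x3) and "t" (3): a world point X has camera coordinates R X + t. Camera axes: x right, y down, z forward; pixel columns grow to the right and rows downward; lengths in m; the calibration is good to about 2 mm. A picture is of the moment at which its call begins. There is no depth.
- r.sign_off(): hands the job in; it is judged then, once.
Trained networks look in a picture, given as the dict that the camera call returned (one of the last four; its "shot" number tells which), for a name from the list of things; names that differ only in an ending like _2 or _b are one class to them, and where a whole thing is asked for, a point or a joint stands for the part that bears it (a point fixed in the world has none). Each returns a list of dicts, best first, with "conf" (0 to 1); they miss things now and then, are a little off and sometimes report something else, mostly with a low value. They report only what shows in the picture. A call takes as long as a camera call. They do not tell look-alikes from the thing itself.
- cams.cut_out(label, picture): "pixels" (480x640 bool, what is visible of it) and "rect" ([left, top, width, height] in pixels, round what is visible of it).
The state is a dict: "time": time; "qpos": joint angles; "dq": joint speeds; "effort": joint torques, N m; "tool_pos": TCP position; "tcp_rot": TCP orientation; "ft_force": force on the tool from outside, world axes, zero at the start; "ft_torque": the same for the moment, N m; "finger_gap": opening from 0.0 (shut) to 1.0 (fully open); "finger_force": force on a finger pad.
Only numpy, scipy, OpenCV 4.12 (cv2) and the standard library are available. Lean on these libraries where they do the work, as an engineer would, in place of code of your own. Each camera call takes 0.05 s, during which the arm holds its last target. There are 200 camera calls.

## Working session

There is one attempt and no reset: what is moved stays moved. The work goes in short steps, Python scripts to look and compute and a tool call to move; the robot and the scene stay as the last step left them, time stands still between calls to the robot, and variables do not carry over. Pictures are saved under pics/ and viewed, at most 10 in all, crops included, and the job is handed in when it is done.

Besides the shell and the picture viewer there is one more tool, called after "Emit:" by a JSON object that holds its "fn" and its "kwargs", one argument or row to a line. servo_tool: Moves the arm, as the interface text tells. Its arguments: {"type":"object","properties":{"dp":{"type":"array"},"twist":{"type":"array"},"claw":{"type":"number"},"grip_force":{"type":"number"}},"required":["dp","twist"]}

```bash
mkdir -p pics; ls
cat > h.py <<'E'
import numpy as np, cv2
from plant import r, cams
from scipy.spatial.transform import Rotation as Rn
def ray(p,uv):
    s=np.array([(uv[0]-p['cx'])/p['fx'],(uv[1]-p['cy'])/p['fy']]);q=s.copy()
    for _ in range(20): q=s/(1+p['k1']*(q@q))
    R=np.array(p['R']);d=R.T@np.array([q[0],q[1],1]);return -R.T@np.array(p['t']),d
def onz(p,uv,z):
    o,d=ray(p,uv);return o+d*(z-o[2])/d[2]
def proj(p,X):
    c=np.array(p['R'])@np.array(X)+np.array(p['t']);s=c[:2]/c[2];s=s*(1+p['k1']*(s@s));return s*[p['fx'],p['fy']]+[p['cx'],p['cy']]
def save(p,n): cv2.imwrite('pics/'+n,p['color'][:,:,::-1])
def st():
    s=r.observe();print(round(s['time'],2),np.round(s['tool_pos'],4),np.round(s['tcp_rot'],4),np.round(s['ft_force'],1),s['finger_gap'],s['finger_force'],np.round(s['qpos'],2))
E
cat > a.py <<'E'
from h import *
np.set_printoptions(suppress=True,precision=4)
print(r.grip_point_offset);st()
for n in ['top','scene']:
    p=cams.capture(n);save(p,n+'0.png');print(n,-np.array(p['R']).T@p['t'],p['fx'],p['k1'])
    for l in ['hanging_rail','splash_guard','nut_a','socket_small','socket_mid','socket_large','brass_weight','spice_jar','salt_tub','meat_piece']:
        for d in cams.cut_out(l,p):
            m=d['pixels'];c=np.argwhere(m).mean(0)[::-1];print(l,round(d['conf'],2),d['rect'],c,m.sum(),onz(p,c,0.0)[:2])
E
python3 a.py
```

```text
pics
0.0187
0.0 [0.1747 0.5207 0.2302] [-0.0002  0.1611  0.9869 -0.0012] [ 0.9  0.  -0.7] 1.0026911964822336 0.0 [-1.29  0.31  0.01  1.51 -0.    1.32 -0.03]
top [ 0.2985 -0.0234  1.3305] 451.64257207522513 -0.01580937523206887
hanging_rail 0.93 [244.0, 182.3, 152.1, 102.1] [317.8139 220.3946] 5251 [0.651  0.0231]
splash_guard 0.74 [296.2, 261.3, 23.7, 21.8] [310.1314 268.3541] 449 [0.5021 0.0333]
splash_guard 0.19 [416.8, 261.4, 11.9, 10.2] [422.5    266.8896] 154 [ 0.5341 -0.3002]
nut_a 0.65 [241.4, 185.8, 154.2, 98.8] [317.1196 220.6152] 5119 [0.6502 0.0252]
nut_a 0.47 [227.8, 228.8, 6.2, 9.6] [230.0656 233.459 ] 61 [0.5884 0.2844]
socket_small 0.66 [415.4, 263.1, 14.1, 8.9] [422.5355 266.7935] 155 [ 0.5344 -0.3003]
socket_small 0.41 [209.6, 226.3, 9.4, 14.0] [216.4091 232.2545] 110 [0.5887 0.3261]
socket_mid 0.71 [245.1, 292.9, 12.3, 16.9] [251.7721 299.5074] 136 [0.3959 0.1959]
socket_mid 0.6 [262.8, 272.3, 11.0, 13.9] [268.3154 277.9385] 130 [0.4633 0.1543]
socket_mid 0.55 [235.4, 267.0, 21.4, 14.3] [242.6185 271.5145] 173 [0.4761 0.2326]
socket_mid 0.55 [262.0, 239.1, 11.2, 13.
[... 1603 characters left out ...]
054] 351 [ 0.4637 -0.2487]
socket_large 0.17 [220.3, 185.8, 131.1, 111.8] [286.9193 240.0107] 4214 [ 0.744  -0.0189]
spice_jar 0.56 [178.5, 257.1, 16.1, 33.6] [187.0365 272.1861] 274 [0.7439 0.3213]
salt_tub 0.69 [398.7, 203.5, 20.1, 27.2] [408.2784 217.1299] 485 [ 0.6518 -0.459 ]
salt_tub 0.64 [303.5, 257.6, 27.6, 32.4] [315.4281 273.3109] 640 [ 0.5414 -0.0006]
salt_tub 0.41 [389.4, 242.5, 11.9, 32.1] [397.1594 261.0386] 389 [ 0.4639 -0.2491]
meat_piece 0.77 [187.8, 329.5, 39.6, 35.1] [208.6234 350.1776] 608 [0.4115 0.3888]
meat_piece 0.68 [389.1, 242.5, 15.2, 35.2] [396.6989 260.8898] 372 [ 0.4653 -0.2484]
meat_piece 0.32 [399.7, 205.7, 17.8, 22.6] [408.1746 217.2469] 401 [ 0.6514 -0.4581]
```

```bash
python3 -c "
import cv2
a=cv2.imread('pics/top0.png')[170:330,160:480];cv2.imwrite('pics/t1.png',cv2.resize(a,(800,400),interpolation=2))
a=cv2.imread('pics/scene0.png')[170:380,170:430];cv2.imwrite('pics/s1.png',cv2.resize(a,None,fx=2.85,fy=2.85,interpolation=2))"
```

```text
(no output)
```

View pics/t1.png

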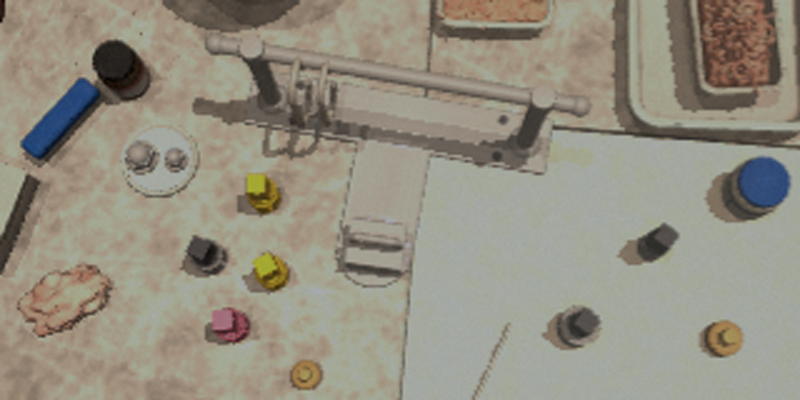

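View pics/s1.png

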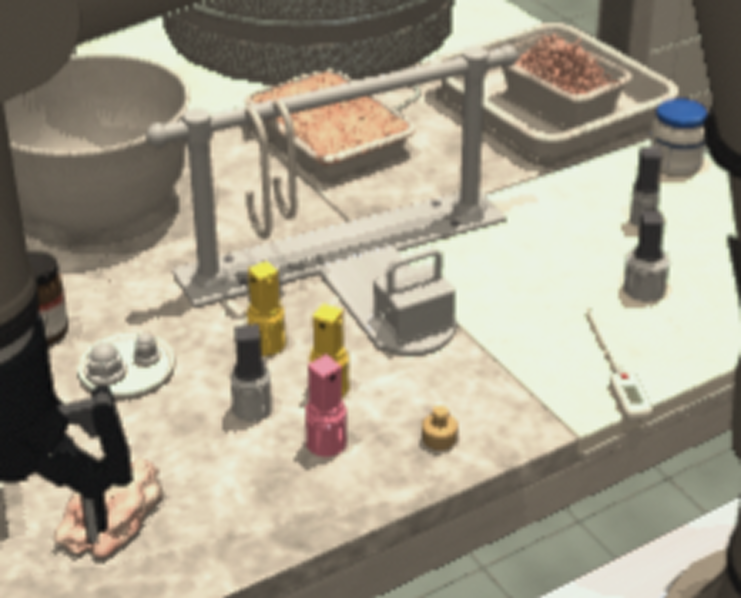

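```bash
cat > b.py <<'E'
from h import *
np.set_printoptions(suppress=True,precision=4)
p=cams.capture('top');q=cams.capture('scene');w=cams.capture('wrist')
T=lambda x,y:(160+x/2.5,170+y/2.5); S=lambda x,y:(170+x/2.85,170+y/2.85)
print('bar',onz(p,T(213,43),.19),onz(p,T(583,105),.19),'posts',onz(p,T(255,48),.199),onz(p,T(543,97),.199))
def tri(a,b):
    o1,d1=ray(p,a);o2,d2=ray(q,b);A=np.c_[d1,-d2];s=np.linalg.lstsq(A,o2-o1,rcond=None)[0];return (o1+s[0]*d1+o2+s[1]*d2)/2,np.linalg.norm(o1+s[0]*d1-o2-s[1]*d2)
print('handle',tri(T(374,239),S(414,262)))
print('postL',tri(T(255,48),S(199,125)),'postR',tri(T(543,97),S(474,60)))
print('hand line',onz(p,T(346,232),.08),onz(p,T(403,238),.08))
for n,a,b in [('sockL(mid)',(202,248),(246,334)),('small',(662,235),(649,153)),('large',(584,319),(650,218)),('pink',(223,321),(325,364))]: print(n,tri(T(*a),S(*b)))
R=np.array(w['R']);print('wrist C',-R.T@w['t'],R,w['fx'],w['k1']);
s=r.observe();T0=Rn.from_quat(np.array(s['tcp_rot'])[[1,2,3,0]]).as_matrix();print('cam in tcp',T0.T@(-R.T@w['t']-s['tool_pos']),R@T0,T0)
save(w,'w0.png')
E
python3 b.py
```

```text
bar [0.6755 0.2163 0.19  ] [ 0.6397 -0.1786  0.19  ] posts [0.6707 0.1697 0.199 ] [ 0.6422 -0.1354  0.199 ]
handle (array([0.4966, 0.031 , 0.08  ]), np.float64(0.002755294908574829))
postL (array([0.6731, 0.1702, 0.189 ]), np.float64(0.002761750871289643)) postR (array([ 0.6439, -0.1367,  0.1916]), np.float64(0.0016593250863335403))
hand line [0.5028 0.0641 0.08  ] [ 0.5013 -0.0002  0.08  ]
sockL(mid) (array([0.4715, 0.2231, 0.0855]), np.float64(0.0027041890423483983))
small (array([ 0.5254, -0.2891,  0.0901]), np.float64(0.004055861621401532))
large (array([ 0.4256, -0.2067,  0.0898]), np.float64(0.002729138825837106))
pink (array([0.3915, 0.188 , 0.0921]), np.float64(0.00023529097804642917))
wrist C [0.1021 0.5464 0.3755] [[ 0.3172  0.9484 -0.001 ]
 [ 0.905  -0.3024  0.2993]
 [ 0.2835 -0.0958 -0.9542]] 389.81845252731125 0.021746457954110898
cam in tcp [ 0.077   0.0005 -0.1443] [[ 0.0009  1.      0.001 ]
 [-0.9542  0.0012 -0.2993]
 [-0.2993 -0.0007  0.9542]] [[-0.9481  0.3181  0.    ]
 [ 0.3181  0.9481 -0.    ]
 [-0.      0.     -1.    ]]
```

Emit:
{"fn": "servo_tool", "kwargs": {
  "dp": [
    [0.037,-0.034,0],
    [0.037,-0.034,0],
    [0.037,-0.034,0],
    [0.037,-0.034,0],
    [0.037,-0.034,0],
    [0.037,-0.034,0],
    [0.037,-0.034,0],
    [0,0,0],
    [0,0,0]
  ],
  "twist": [
    [0,0,-5.5],
    [0,0,-5.5],
    [0,0,-5.5],
    [0,0,-5.5],
    [0,0,-5.5],
    [0,0,-5.5],
    [0,0,-5.5],
    [0,0,0],
    [0,0,0]
  ]
}}

```text
time: 2.38
tool_pos: [0.4335, 0.284, 0.2312]
tcp_rot: [-0.0, 0.477, 0.879, 0.0]
ft_force: [0.1, 0.4, 0.2]
finger_gap: 1.002
finger_force: 0.0
```

Run:
```python
from h import *
st();w=cams.capture('wrist');save(w,'w1.png')
for l in ['nut_a','socket_mid']:
    for d in cams.cut_out(l,w): print(l,round(d['conf'],2),d['rect'],d['pixels'].sum(),onz(w,np.argwhere(d['pixels']).mean(0)[::-1],.012))
```

```text
2.38 [0.4335 0.284  0.2312] [-5.000e-04  4.773e-01  8.787e-01  1.000e-04] [0.1 0.4 0.2] 1.0015425859178324 0.0 [-0.87  0.25  0.32  1.61 -0.08  1.3   0.04]
nut_a 0.63 [427.7, 266.5, 26.1, 23.3] 607 [0.58697594 0.28232391 0.012     ]
nut_a 0.6 [447.0, 225.0, 44.3, 39.3] 1330 [0.58660189 0.32469129 0.012     ]
socket_mid 0.93 [332.7, 321.6, 39.0, 84.3] 2667 [0.56700302 0.15088141 0.012     ]
socket_mid 0.82 [191.9, 232.3, 60.5, 69.5] 2433 [0.39322639 0.17420667 0.012     ]
socket_mid 0.73 [241.0, 296.7, 44.7, 75.9] 2393 [0.46468411 0.12938838 0.012     ]
socket_mid 0.68 [296.5, 239.9, 41.9, 76.4] 2243 [0.47942538 0.21404729 0.012     ]
```

View pics/w1.png

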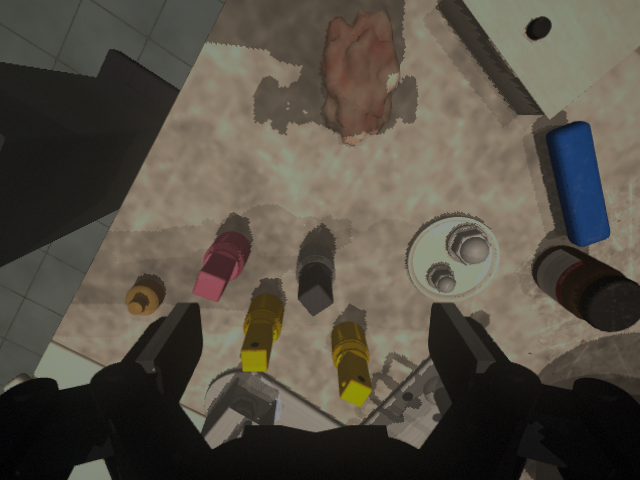

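Emit:
{"fn": "servo_tool", "kwargs": {
  "dp": [
    [0.0105,-0.042,0],
    [0.0105,-0.042,0],
    [0.0105,-0.042,0],
    [0.0105,-0.042,0],
    [0.0105,-0.042,0],
    [0.0105,-0.042,0],
    [0,0,0],
    [0,0,0]
  ],
  "twist": [
    [0,0,-6],
    [0,0,-6],
    [0,0,-6],
    [0,0,-6],
    [0,0,-6],
    [0,0,-6],
    [0,0,0],
    [0,0,0]
  ]
}}

```text
time: 3.52
tool_pos: [0.4967, 0.0332, 0.2312]
tcp_rot: [-0.001, 0.725, 0.689, 0.0]
ft_force: [0.0, 0.2, 0.1]
finger_gap: 1.001
finger_force: 0.0
```

Run:
```python
from h import *
st();w=cams.capture('wrist');save(w,'w2.png')
for d in cams.cut_out('splash_guard',w): print(round(d['conf'],2),d['rect'],d['pixels'].sum())
```

```text
3.52 [0.4967 0.0332 0.2312] [-6.000e-04  7.247e-01  6.890e-01  3.000e-04] [0.  0.2 0.1] 1.0006020151787587 0.0 [-0.57  0.22  0.57  1.67 -0.12  1.29 -0.03]
0.65 [285.3, 162.8, 65.8, 95.5] 4814
```

View pics/w2.png

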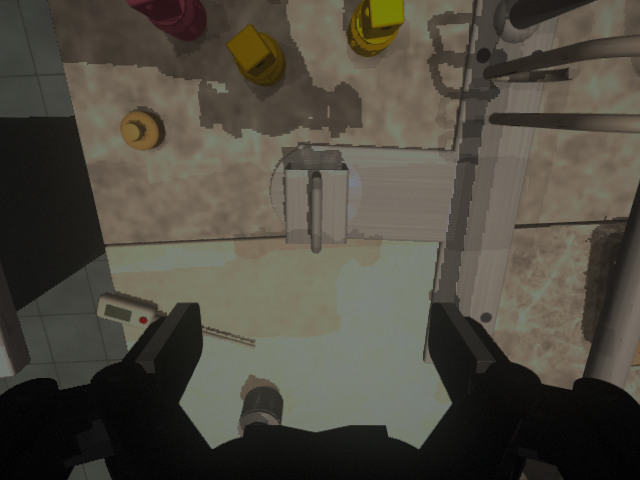

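Run:
```python
from h import *
w=cams.capture('wrist')
a,b=onz(w,(317,178),.09),onz(w,(316,249),.09);print(a,b,(a+b)/2,np.degrees(np.arctan2(a[0]-b[0],a[1]-b[1])))
for x in[(286,165),(287,243),(347,165),(347,243)]:print(onz(w,x,.054))
print('plate edges',onz(w,(360,147),.008),onz(w,(450,151),.008),onz(w,(350,240),.008),onz(w,(440,242),.008), 'tool y deg', np.degrees(np.arctan2(*Rn.from_quat([.7247,.689,.0003,-.0006]).as_matrix()[[1,0],1])))
```

```text
[0.4990442  0.06324157 0.09      ] [0.49569442 0.00792748 0.09      ] [0.49736931 0.03558452 0.09      ] 3.4655529044981765
[0.47405272 0.0691363  0.054     ]
[0.47016835 0.00172295 0.054     ]
[0.52395582 0.0667443  0.054     ]
[ 0.52238789 -0.00077381  0.054     ]
plate edges [0.53973585 0.07636653 0.008     ] [0.6226401  0.06859517 0.008     ] [ 0.52863698 -0.01371508  0.008     ] [ 0.61778436 -0.02005835  0.008     ] tool y deg -2.8931357926980734
```

Emit:
{"fn": "servo_tool", "kwargs": {
  "dp": [
    [0.0005,0.001,-0.04],
    [0,0,-0.045],
    [0,0,-0.045],
    [0,0,-0.032],
    [0,0,0],
    [0,0,0]
  ],
  "twist": [
    [0,0,0],
    [0,0,0],
    [0,0,0],
    [0,0,0],
    [0,0,0],
    [0,0,0]
  ],
  "claw": 0.045,
  "grip_force": 60
}}

```text
time: 4.42
tool_pos: [0.4986, 0.0331, 0.0705]
tcp_rot: [0.001, 0.725, 0.689, 0.001]
ft_force: [0.2, 0.0, 0.5]
finger_gap: 0.526
finger_force: 0.0
```

Emit:
{"fn": "servo_tool", "kwargs": {
  "dp": [
    [0,0,0],
    [0,0,0],
    [0,0,0],
    [0,0,0],
    [0,0,0.02],
    [0,0,0.03],
    [0,0,0.05],
    [0,0,0.06],
    [0,0,0.06],
    [0,0,0.02]
  ],
  "twist": [
    [0,0,0],
    [0,0,0],
    [0,0,0],
    [0,0,0],
    [0,0,0],
    [0,0,0],
    [0,0,0],
    [0,0,0],
    [0,0,0],
    [0,0,0]
  ],
  "claw": 0.0
}}

```text
time: 5.68
tool_pos: [0.4992, 0.0321, 0.3134]
tcp_rot: [0.002, 0.726, 0.688, 0.003]
ft_force: [0.9, 0.5, -2.7]
finger_gap: 0.066
finger_force: 59.0
```

Run:
```python
from h import *
st();w=cams.capture('wrist');save(w,'w3.png')
```

```text
5.67 [0.4992 0.0321 0.3134] [0.0021 0.7258 0.6879 0.0031] [ 0.9  0.5 -2.7] 0.06585329718342138 59.03405964374542 [-0.58  0.18  0.58  1.51 -0.1   1.48 -0.05]
```

View pics/w3.png

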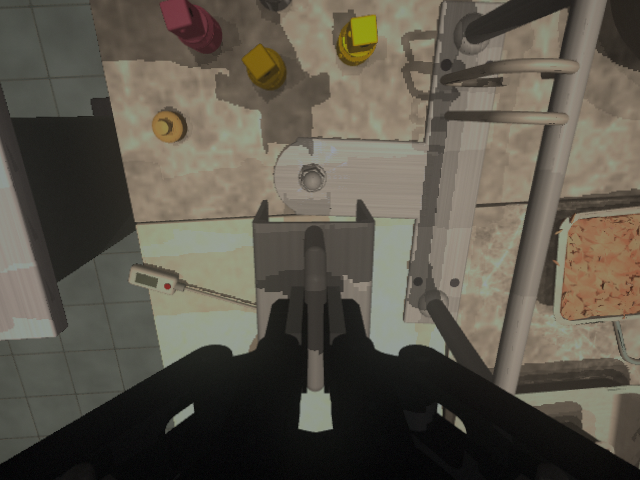

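Run:
```python
from h import *
w=cams.capture('wrist')
a,b=onz(w,(567,130),.19),onz(w,(524,300),.19);print(a,b,np.degrees(np.arctan2(a[0]-b[0],a[1]-b[1])), a+(b-a)*(a[1]+.022)/(a[1]-b[1]))
print('nut',onz(w,(312,178),.03))
```

```text
[0.67103829 0.08715738 0.19      ] [ 0.65621187 -0.03747516  0.19      ] 6.784084571692982 [ 0.65805281 -0.022       0.19      ]
nut [0.49878173 0.03830156 0.03      ]
```

Emit:
{"fn": "servo_tool", "kwargs": {
  "dp": [
    [0.03,-0.011,0],
    [0.045,-0.016,0],
    [0.045,-0.016,0],
    [0.035,-0.011,0],
    [0,0,0],
    [0,0,0]
  ],
  "twist": [
    [0,0,-0.6],
    [0,0,-0.6],
    [0,0,-0.6],
    [0,0,-0.6],
    [0,0,0],
    [0,0,0]
  ]
}}

```text
time: 6.52
tool_pos: [0.6515, -0.0214, 0.3073]
tcp_rot: [-0.002, 0.74, 0.673, -0.001]
ft_force: [-0.9, -1.0, -1.3]
finger_gap: 0.067
finger_force: 59.1
```

Emit:
{"fn": "servo_tool", "kwargs": {
  "dp": [
    [0.004,0,0],
    [0,0,-0.02],
    [0,0,-0.03],
    [0,0,-0.025],
    [0,0,-0.01],
    [0,0,0]
  ],
  "twist": [
    [0,0,0],
    [0,0,0],
    [0,0,0],
    [0,0,0],
    [0,0,0],
    [0,0,0]
  ]
}}

```text
time: 7.28
tool_pos: [0.6561, -0.021, 0.2244]
tcp_rot: [-0.0, 0.74, 0.673, 0.0]
ft_force: [-0.5, 0.6, -1.9]
finger_gap: 0.065
finger_force: 59.0
```

Run:
```python
from h import *
st();a=cams.capture('top');q=cams.capture('scene')
save(q,'s4.png');im=cv2.hconcat([cv2.resize(p['color'][y:y+110,x:x+110],(400,400),interpolation=2) for p,x,y in [(a,270,175),(q,250,155)]])
cv2.imwrite('pics/c4.png',im[:,:,::-1])
```

```text
7.28 [ 0.6561 -0.021   0.2244] [-3.000e-04  7.397e-01  6.729e-01  0.000e+00] [-0.5  0.6 -1.9] 0.06511686064510089 59.01194751262665 [-0.34  0.59  0.6   1.21 -0.32  1.44  0.13]
```

View pics/c4.png

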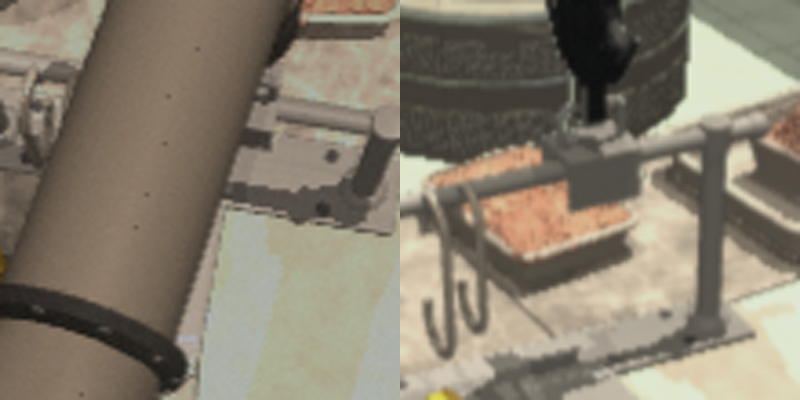

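Emit:
{"fn": "servo_tool", "kwargs": {
  "dp": [
    [0,0,-0.004],
    [0,0,-0.004],
    [0,0,-0.001],
    [0,0,0]
  ],
  "twist": [
    [0,0,0],
    [0,0,0],
    [0,0,0],
    [0,0,0]
  ]
}}

```text
time: 7.88
tool_pos: [0.6577, -0.0218, 0.2184]
tcp_rot: [0.002, 0.74, 0.673, 0.002]
ft_force: [-1.1, -0.0, 5.8]
finger_gap: 0.064
finger_force: 60.0
```

Emit:
{"fn": "servo_tool", "kwargs": {
  "dp": [
    [0,0,0],
    [0,0,0],
    [0,0,0],
    [0,0,0],
    [0,0,0.02],
    [0,0,0.03],
    [0,0,0.04],
    [-0.03,0,0.02],
    [-0.05,0,0],
    [-0.05,0,0]
  ],
  "twist": [
    [0,0,0],
    [0,0,0],
    [0,0,0],
    [0,0,0],
    [0,0,0],
    [0,0,0],
    [0,0,0],
    [0,0,0],
    [0,0,0],
    [0,0,0]
  ],
  "claw": 0.045
}}

```text
time: 9.12
tool_pos: [0.5254, -0.0218, 0.3254]
tcp_rot: [0.0, 0.74, 0.673, 0.0]
ft_force: [-0.1, 0.4, 0.5]
finger_gap: 0.527
finger_force: 0.0
```

Run:
```python
from h import *
st();w=cams.capture('wrist');q=cams.capture('scene')
cv2.imwrite('pics/c5.png',cv2.hconcat([cv2.resize(w['color'],(480,360)),cv2.resize(q['color'][170:280,250:350],(320,360),interpolation=2)])[:,:,::-1]);save(w,'w5.png')
```

```text
9.12 [ 0.5254 -0.0218  0.3254] [4.000e-04 7.400e-01 6.727e-01 1.000e-04] [-0.1  0.4  0.5] 0.5269855897604846 0.0 [-0.49  0.26  0.65  1.41 -0.15  1.53  0.06]
```

View pics/c5.png

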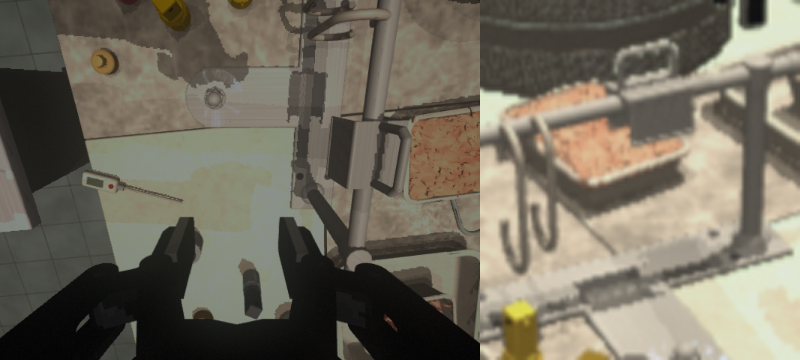

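Emit:
{"fn": "servo_tool", "kwargs": {
  "dp": [
    [-0.006,0.013,-0.03],
    [-0.006,0.013,-0.05],
    [-0.006,0.013,-0.05],
    [-0.008,0.013,-0.05],
    [0,0,-0.015],
    [0,0,0],
    [0,0,0]
  ],
  "twist": [
    [0,0,0],
    [0,0,0],
    [0,0,0],
    [0,0,0],
    [0,0,0],
    [0,0,0],
    [0,0,0]
  ],
  "claw": 0.085
}}

```text
time: 10.1
tool_pos: [0.503, 0.0294, 0.1325]
tcp_rot: [0.002, 0.74, 0.672, 0.002]
ft_force: [-0.2, -0.0, -0.7]
finger_gap: 0.994
finger_force: 0.0
```

Run:
```python
from h import *
st();w=cams.capture('wrist');save(w,'w6.png')
c=proj(w,[.499,.037,.015]);print(c)
for d in cams.cut_out('nut_a',w): print(d['conf'],d['rect'])
x,y=int(c[0])-60,int(c[1])-60;print(x,y);cv2.imwrite('pics/c6.png',cv2.resize(w['color'][y:y+120,x:x+120],(600,600),interpolation=2)[:,:,::-1])
```

```text
10.1 [0.503  0.0294 0.1325] [0.0017 0.7404 0.6722 0.0018] [-0.2 -0.  -0.7] 0.9943575968984606 0.0 [-0.56  0.33  0.59  1.81 -0.2   1.06  0.  ]
[307.99959763 215.55638937]
0.69 [280.7, 194.7, 51.5, 45.2]
0.51 [246.3, 0.0, 391.8, 480.0]
247 155
```

View pics/c6.png

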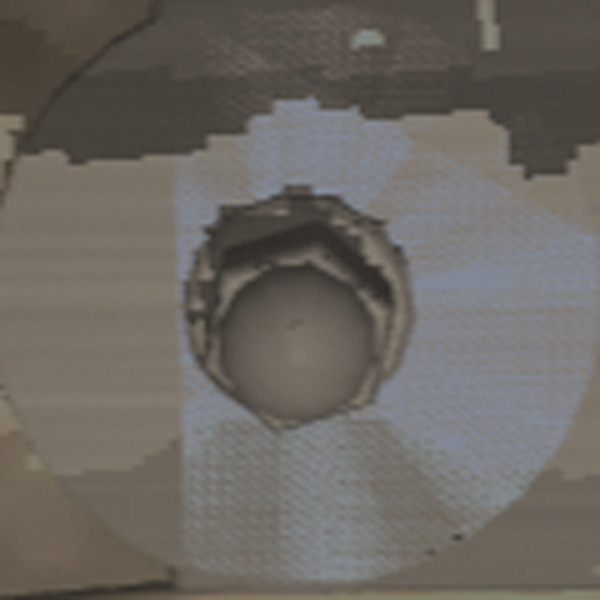

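Emit:
{"fn": "servo_tool", "kwargs": {
  "dp": [
    [-0.002,-0.004,-0.03],
    [-0.002,-0.005,-0.028],
    [0,0,0],
    [0,0,0]
  ],
  "twist": [
    [0,0,0],
    [0,0,0],
    [0,0,0],
    [0,0,0]
  ]
}}

```text
time: 10.7
tool_pos: [0.4981, 0.0215, 0.0739]
tcp_rot: [0.001, 0.74, 0.673, 0.001]
ft_force: [-0.2, 0.5, -0.1]
finger_gap: 0.995
finger_force: 0.0
```

```bash
cat > fit.py <<'E'
from h import *
st();w=cams.capture('wrist');save(w,'w7.png')
g=cv2.GaussianBlur(cv2.cvtColor(w['color'],cv2.COLOR_RGB2GRAY),(0,0),1.0).astype(np.float32)
G=np.hypot(cv2.Sobel(g,5,1,0),cv2.Sobel(g,5,0,1)).clip(0,120)
def samp(P):
    uv=np.array([proj(w,X) for X in P],np.float32);return cv2.remap(G,uv[None,:,0],uv[None,:,1],1)[0].mean()
a=np.linspace(0,2*np.pi,60,endpoint=False)
circ=lambda x,y,z,r_:np.c_[x+r_*np.cos(a),y+r_*np.sin(a),np.full(60,z)]
def hexa(x,y,z,th,af):
    V=[np.array([x+af/np.sqrt(3)*np.cos(np.radians(th+30+60*i)),y+af/np.sqrt(3)*np.sin(np.radians(th+30+60*i)),z]) for i in range(7)]
    return np.array([V[i]+(V[i+1]-V[i])*t for i in range(6) for t in np.linspace(0,.95,10)])
for r_ in (.0135,.0165,.020):
    best=max((samp(circ(x,y,.012,r_)),x,y) for x in np.arange(.489,.5075,.0005) for y in np.arange(.025,.0455,.0005));print('flange',r_,np.round(best,4))
    if r_==.0165:_,x0,y0=best
res=[(samp(hexa(x,y,z,th,af)),th,x,y,z,af) for th in np.arange(-30,30,2) for x in x0+np.arange(-.002,.003,.001) for y in y0+np.arange(-.002,.003,.001) for z in(.024,.026) for af in (.022,.024)]
bt={}
for q in res:
    if q[0]>bt.get(q[1],(0,))[0]:bt[q[1]]=q
for q in sorted(bt.values(),reverse=True)[:8]:print(np.round(q,4))
c=proj(w,[x0,y0,.02]).astype(int);x,y=c-50
im=cv2.resize(w['color'][y:y+100,x:x+100],(400,400),interpolation=2)[:,:,::-1].copy();im2=im.copy()
im=cv2.convertScaleAbs(im,alpha=1.8,beta=-40)
im2=im.copy();q=max(res)
for P,col in((circ(x0,y0,.012,.0165),(0,255,0)),(hexa(q[2],q[3],q[4],q[1],q[5]),(0,0,255))):
    for X in P: u=(proj(w,X)-[x,y]+.5)*4;cv2.circle(im2,(int(u[0]),int(u[1])),1,col,-1)
cv2.imwrite('pics/c7.png',cv2.hconcat([im,im2]));print(x,y)
E
python3 fit.py
```

```text
10.7 [0.4981 0.0215 0.0739] [0.0009 0.74   0.6726 0.0013] [-0.2  0.5 -0.1] 0.9947978986007205 0.0 [-0.52  0.39  0.56  1.88 -0.26  0.93  0.07]
flange 0.0135 [4.96133e+01 4.97000e-01 3.10000e-02]
flange 0.0165 [4.36131e+01 4.97500e-01 3.60000e-02]
flange 0.02 [33.5914  0.4935  0.0435]
[ 5.61295e+01 -1.60000e+01  4.97500e-01  3.50000e-02  2.40000e-02
  2.40000e-02]
[ 5.60876e+01 -1.40000e+01  4.97500e-01  3.50000e-02  2.40000e-02
  2.40000e-02]
[ 5.53214e+01 -1.80000e+01  4.97500e-01  3.50000e-02  2.40000e-02
  2.40000e-02]
[ 5.4974e+01 -1.2000e+01  4.9750e-01  3.5000e-02  2.4000e-02  2.4000e-02]
[ 5.37543e+01 -2.00000e+01  4.97500e-01  3.50000e-02  2.40000e-02
  2.40000e-02]
[ 5.29112e+01 -1.00000e+01  4.97500e-01  3.50000e-02  2.40000e-02
  2.40000e-02]
[ 5.21762e+01 -2.20000e+01  4.97500e-01  3.50000e-02  2.40000e-02
  2.40000e-02]
[ 4.9885e+01 -2.4000e+01  4.9750e-01  3.5000e-02  2.4000e-02  2.4000e-02]
261 183
```

View pics/c7.png

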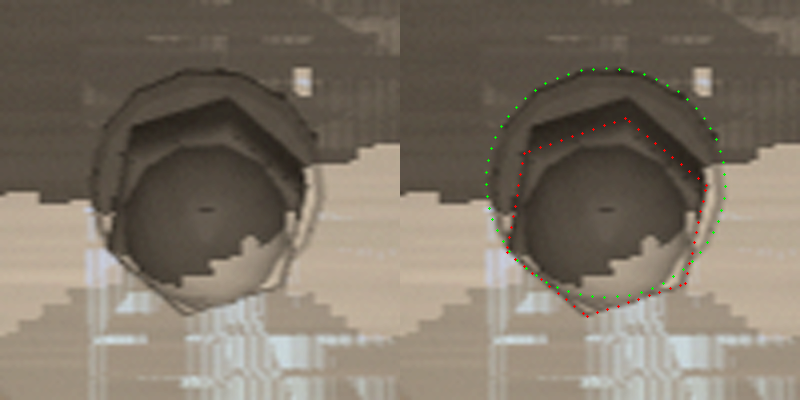

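Emit:
{"fn": "servo_tool", "kwargs": {
  "dp": [
    [0,0,0.05],
    [0,0,0.06],
    [-0.006,0.04,0.01],
    [-0.007,0.05,0],
    [-0.007,0.05,0],
    [-0.007,0.03,0],
    [0,0,0],
    [0,0,0]
  ],
  "twist": [
    [0,0,0],
    [0,0,0],
    [0,0,0],
    [0,0,0],
    [0,0,0],
    [0,0,0],
    [0,0,0],
    [0,0,0]
  ],
  "claw": 0.06
}}

```text
time: 11.75
tool_pos: [0.4703, 0.1903, 0.1933]
tcp_rot: [0.001, 0.74, 0.672, 0.001]
ft_force: [0.8, -0.8, 0.5]
finger_gap: 0.7
finger_force: 0.0
```

```bash
cat > sfit.py <<'E'
from h import *
from scipy.optimize import minimize
st();w=cams.capture('wrist');save(w,'w8.png')
for d in cams.cut_out('socket_mid',w): print(round(d['conf'],2),d['rect'],onz(w,np.argwhere(d['pixels']).mean(0)[::-1],.045))
g=cv2.GaussianBlur(cv2.cvtColor(w['color'],cv2.COLOR_RGB2GRAY),(0,0),1.0).astype(np.float32)
G=np.hypot(cv2.Sobel(g,5,1,0),cv2.Sobel(g,5,0,1)).clip(0,150)
def samp(P):
    uv=np.array([proj(w,X) for X in P],np.float32);return cv2.remap(G,uv[None,:,0],uv[None,:,1],1)[0].mean()
def sq(x,y,th,z=.092,h=.011):
    V=[np.array([x+h*2**.5*np.cos(np.radians(th+45+90*i)),y+h*2**.5*np.sin(np.radians(th+45+90*i)),z]) for i in range(5)]
    return np.array([V[i]+(V[i+1]-V[i])*t for i in range(4) for t in np.linspace(0,.95,12)])
res=sorted([(samp(sq(x,y,th)),x,y,th) for x in np.arange(.460,.484,.001) for y in np.arange(.211,.236,.001) for th in range(-45,45,5)],reverse=True)[:5]
best=None
for q in res:
    m=minimize(lambda v:-samp(sq(v[0]/1e3,v[1]/1e3,v[2])),[q[1]*1e3,q[2]*1e3,q[3]],method='Nelder-Mead');
    print(-m.fun,np.round(m.x,2))
    if best is None or m.fun<best.fun:best=m
x0,y0,th=best.x[0]/1e3,best.x[1]/1e3,best.x[2]
c=proj(w,[x0,y0,.06]).astype(int);x,y=np.maximum(c-55,0)
im=cv2.convertScaleAbs(cv2.resize(w['color'][y:y+110,x:x+110],(400,400),interpolation=2)[:,:,::-1].copy(),alpha=1.8,beta=-20);im2=im.copy()
for X in sq(x0,y0,th): u=(proj(w,X)-[x,y]+.5)*400/110;cv2.circle(im2,(int(u[0]),int(u[1])),1,(0,0,255),-1)
cv2.imwrite('pics/c8.png',cv2.hconcat([im,im2]))
E
python3 sfit.py
```

```text
11.75 [0.4703 0.1903 0.1933] [8.000e-04 7.403e-01 6.723e-01 7.000e-04] [ 0.8 -0.8  0.5] 0.6997943757546792 0.0 [-0.84  0.27  0.52  1.71 -0.14  1.21 -0.38]
0.88 [179.7, 190.8, 69.9, 69.9] [0.39175792 0.18982724 0.045     ]
0.72 [385.6, 192.4, 68.3, 74.7] [0.55038605 0.16945835 0.045     ]
0.58 [285.0, 136.2, 51.1, 63.5] [0.47073916 0.22638435 0.045     ]
0.58 [283.3, 227.4, 46.4, 80.3] [0.45814647 0.14956268 0.045     ]
82.7109375 [470.75 226.73 -20.87]
85.03763580322266 [471.4  226.52 -25.65]
85.02354431152344 [471.41 226.5  -25.66]
80.44686889648438 [470.32 226.73 -15.85]
82.68841552734375 [470.62 226.7  -20.23]
```

View pics/c8.png

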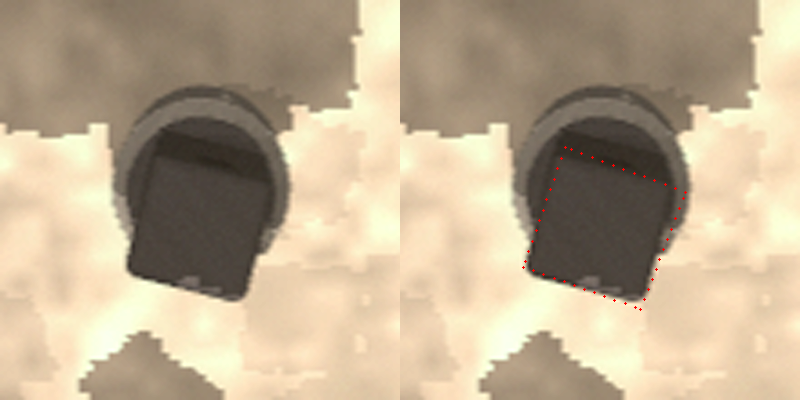

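Run:
```python
from h import *
w=cams.capture('wrist')
c=proj(w,[.4714,.2265,.06]).astype(int)-55
P=np.array([onz(w,c+np.array(u)*110/400-.3,.092) for u in [(157,155),(272,182),(240,300),(130,270)]])[:,:2]
print(P,P.mean(0));
for i in range(4):
    d=P[(i+1)%4]-P[i];print(np.linalg.norm(d),np.degrees(np.arctan2(d[1],d[0]))%90-90)
# flange/body circle centre at z=.046: left 113, right 290, top ~88 in crop
a=onz(w,c+np.array([113,185])*.275-.3,.04);b=onz(w,c+np.array([290,185])*.275-.3,.04);print(a,b,b-a)
```

```text
[[0.46490414 0.23985162]
 [0.48405115 0.23338559]
 [0.47668502 0.21338736]
 [0.45802238 0.22058332]] [0.47091567 0.22680197]
0.020209341348672926 -18.660058243635135
0.02131170911002772 -20.220711279078884
0.020001902978567805 -21.085715337127738
0.020460343068894608 -19.654415259468436
[0.45249859 0.22900816 0.04      ] [0.48917643 0.22542133 0.04      ] [ 0.03667784 -0.00358683  0.        ]
```

Emit:
{"fn": "servo_tool", "kwargs": {
  "dp": [
    [0.0007,0.018,0],
    [0,0.018,0],
    [0,0,-0.03],
    [0,0,-0.04],
    [0,0,-0.04],
    [0,0,-0.025],
    [0,0,0],
    [0,0,0]
  ],
  "twist": [
    [0,0,-7.3],
    [0,0,-7.3],
    [0,0,0],
    [0,0,0],
    [0,0,0],
    [0,0,0],
    [0,0,0],
    [0,0,0]
  ],
  "claw": 0.05
}}

```text
time: 12.9
tool_pos: [0.4715, 0.2271, 0.0585]
tcp_rot: [0.0, 0.82, 0.573, 0.001]
ft_force: [-0.4, 0.3, -0.3]
finger_gap: 0.585
finger_force: 0.0
```

Emit:
{"fn": "servo_tool", "kwargs": {
  "dp": [
    [0,0,0],
    [0,0,0],
    [0,0,0],
    [0,0,0],
    [0,0,0]
  ],
  "twist": [
    [0,0,0],
    [0,0,0],
    [0,0,0],
    [0,0,0],
    [0,0,0]
  ],
  "claw": 0.0
}}

```text
time: 13.52
tool_pos: [0.4713, 0.2279, 0.0587]
tcp_rot: [0.0, 0.819, 0.573, 0.001]
ft_force: [-0.8, 0.1, 6.1]
finger_gap: 0.247
finger_force: 58.9
```

Emit:
{"fn": "servo_tool", "kwargs": {
  "dp": [
    [0,0,0.03],
    [0,0,0.05],
    [0,0,0.05],
    [0.005,-0.036,0],
    [0.006,-0.045,0],
    [0.006,-0.045,0],
    [0.006,-0.045,0],
    [0.0035,-0.02,-0.02],
    [0,0,-0.035],
    [0,0,-0.03]
  ],
  "twist": [
    [0,0,0],
    [0,0,0],
    [0,0,0],
    [0,0,1],
    [0,0,1],
    [0,0,1],
    [0,0,1],
    [0,0,1],
    [0,0,0],
    [0,0,0]
  ]
}}

```text
time: 14.78
tool_pos: [0.4956, 0.0362, 0.1007]
tcp_rot: [-0.001, 0.794, 0.608, -0.001]
ft_force: [0.2, 1.2, -3.3]
finger_gap: 0.249
finger_force: 59.6
```

Emit:
{"fn": "servo_tool", "kwargs": {
  "dp": [
    [0,0,0],
    [0,0,0]
  ],
  "twist": [
    [0,0,0],
    [0,0,0]
  ]
}}

```text
time: 15.02
tool_pos: [0.4973, 0.0365, 0.1031]
tcp_rot: [0.0, 0.794, 0.609, 0.0]
ft_force: [1.0, 0.0, -2.0]
finger_gap: 0.251
finger_force: 59.6
```

Emit:
{"fn": "servo_tool", "kwargs": {
  "dp": [
    [0.0003,0.0003,-0.008],
    [0,0,-0.006],
    [0,0,-0.004],
    [0,0,-0.003],
    [0,0,-0.002],
    [0,0,0]
  ],
  "twist": [
    [0,0,0],
    [0,0,0],
    [0,0,0],
    [0,0,0],
    [0,0,0],
    [0,0,0]
  ]
}}

```text
time: 15.78
tool_pos: [0.4974, 0.0367, 0.0794]
tcp_rot: [0.0, 0.794, 0.608, 0.0]
ft_force: [0.5, -0.2, -2.7]
finger_gap: 0.246
finger_force: 59.6
```

Emit:
{"fn": "servo_tool", "kwargs": {
  "dp": [
    [0,0,-0.004],
    [0,0,-0.003],
    [0,0,-0.002],
    [0,0,-0.001],
    [0,0,0],
    [0,0,0]
  ],
  "twist": [
    [0,0,0],
    [0,0,0],
    [0,0,0],
    [0,0,0],
    [0,0,0],
    [0,0,0]
  ]
}}

```text
time: 16.52
tool_pos: [0.4977, 0.0366, 0.0704]
tcp_rot: [0.0, 0.794, 0.608, 0.001]
ft_force: [-0.3, -0.3, 5.4]
finger_gap: 0.244
finger_force: 61.0
```

Emit:
{"fn": "servo_tool", "kwargs": {
  "dp": [
    [0,0.0015,0],
    [0,0.0015,0],
    [0,0,0]
  ],
  "twist": [
    [0,0,0],
    [0,0,0],
    [0,0,0]
  ]
}}

```text
time: 16.9
tool_pos: [0.4977, 0.0371, 0.0705]
tcp_rot: [0.002, 0.794, 0.608, -0.0]
ft_force: [-0.3, -3.7, 5.8]
finger_gap: 0.249
finger_force: 60.8
```

Emit:
{"fn": "servo_tool", "kwargs": {
  "dp": [
    [0,-0.0015,0],
    [0,-0.0015,0],
    [0,0,0]
  ],
  "twist": [
    [0,0,0],
    [0,0,0],
    [0,0,0]
  ]
}}

```text
time: 17.27
tool_pos: [0.4977, 0.0366, 0.0705]
tcp_rot: [0.0, 0.794, 0.608, 0.001]
ft_force: [-0.5, -0.4, 5.9]
finger_gap: 0.247
finger_force: 60.7
```

Emit:
{"fn": "servo_tool", "kwargs": {
  "dp": [
    [0,0,-0.0005],
    [0,0,0],
    [0,0,0],
    [0,0,0]
  ],
  "twist": [
    [0,0,0],
    [0,0,0],
    [0,0,0],
    [0,0,0]
  ]
}}

```text
time: 17.77
tool_pos: [0.4977, 0.0365, 0.0704]
tcp_rot: [0.0, 0.794, 0.608, 0.001]
ft_force: [-1.3, -0.3, 8.3]
finger_gap: 0.245
finger_force: 61.3
```

Run:
```python
from h import *
st();print(r.observe()['ft_torque'])
q=cams.capture('scene');t=cams.capture('top')
for d in cams.cut_out('splash_guard',q)+cams.cut_out('splash_guard',t): print(round(d['conf'],2),d['rect'])
for l in['socket_small','socket_large']:
  for d in cams.cut_out(l,q): print(l,round(d['conf'],2),d['rect'])
```

```text
17.77 [0.4977 0.0365 0.0704] [1.000e-04 7.937e-01 6.083e-01 8.000e-04] [-1.3 -0.3  8.3] 0.24475196376819125 61.29587531089783 [-0.57  0.41  0.59  1.89 -0.28  0.93 -0.11]
[-0.15630151  0.37872021  0.04614959]
0.62 [390.4, 221.0, 12.5, 25.3]
0.6 [289.3, 184.5, 8.3, 30.8]
0.39 [309.2, 253.3, 9.2, 33.1]
0.69 [319.7, 190.5, 25.6, 30.5]
0.23 [243.3, 184.4, 151.9, 103.2]
socket_small 0.46 [391.2, 222.0, 12.0, 24.2]
socket_large 0.86 [391.2, 242.9, 14.0, 31.9]
socket_large 0.47 [216.3, 286.2, 7.5, 10.9]
socket_large 0.34 [400.7, 204.2, 16.2, 26.6]
```

```bash
python3 -c "
from plant import r
print(r.sign_off())"
```

```text
the job is handed in; nothing more can be done
None
```

The guard hangs on the bar and the middle socket is fully down on the nut, still gripped and pressed down with about 8 N; I handed the job in there, with no verdict returned. I did not try the small and large sockets: pictures showed the dish spares to be the 19 and 30 mm nuts and the foot's flange about 32 mm across, which makes it the 24 mm nut, so those two still stand where they were.

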